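Roll the sample canister to the labelling line

ROBOT

A 6-joint arm with a two-finger parallel gripper is mounted at the origin on a cart in front of the work surface, level with it; the furniture and walls round the work are solid. World frame = base frame: x ahead of the robot, y to its left, z up, the work surface at z = 0. Lengths are in m, angles in rad, forces in N, time in s.
With the tool pointing down it reaches from about 0.35 to 0.975 m from the base axis. Payload 4.9 kg.
Tool frame: the origin (TCP) lies at the centre of the arm's flange, where the gripper is bolted on; the fingertips stand 173 mm ahead of it and the grasp point (between the pads) lies 155 mm ahead of it; z points along the fingers, y is the line along which they close (so a half turn about z gives the same grasp; the last joint's range is limited). The gripper opens to 85 mm and grips with 20 to 120 N. Pads are 22 mm wide; open, the fingers measure 114 mm over their backs; the gripper's body (76 mm by 85 mm) begins 54 mm behind the grasp point. The pads swing forward as they close: fully open they stand 13 mm farther back than shut.
Start: joints at [-1.309, 0.053, 1.613, -0, 1.476, -0.119], TCP at [0.232, -0.58, 0.405] pointing down, gripper open.
Joint ranges: [-3.01, 3.01], [-1.01, 2.22], [0.06, 2.58], [-1.02, 4.17], [0.09, 2.62], [-3.14, 3.14]. Speed limits (rad/s): [2.57, 2.57, 3.14, 3.14, 3.14, 3.14].

INTERFACE

Orientations are given as a unit quaternion [x, y, z, w].
In Python, from station import ctrl gives the robot as it stands.
- The arm moves only by the tool step_arm, never from a script. Its argument "commands" is a list of rows, each a list of 5 numbers: the shift along the tool's x, y, z in cm, then the turn about the tool's z in degrees, then the opening, from 0 (shut) to 1 (fully open). In form: [[dx, dy, dz, twist, hand], ...]. A call has 1 to 8 rows; each row shifts and turns the commanded pose from where the row before left it, along the tool's axes as they then stand; what a row does not reach is not made up. A row lasts 1/8 s, in which the tool goes at most 62.5 mm and 10.7 degrees, less where a joint would pass 70% of its speed; a pose out of reach is approached as far as the arm can. A call is refused whole if a number of a shift passes 6.25 or a number of a turn 10.7, either way. A call with a gripper value outside its range is refused whole. The fingers move at their own pace and stop on an object; "grip_force" is the grip in N (left out, the last holds). Time passes only in rows, so rows that do not move let the fingers close. It gives the time, the measured TCP pose, the force, the opening and the grip force at its end, in the units of the state.
- ctrl.state(): the state, without advancing time (a new reading comes with each control period).
- ctrl.get_image(name): name is "scene" or "top"; returns the picture (480x640x3 uint8, blue, green, red); there is no depth.
- ctrl.camera_model(name): a dict with "K" (3x3 intrinsics, pixels), "distortion" ([k1, k2, p1, p2, k3] as OpenCV has them; the pictures are not rectified), "R" (3x3) and "t" (3): a world point X has camera coordinates R X + t. Camera axes: x right, y down, z forward; pixel columns grow to the right and rows downward; lengths in m; the calibration is good to about 2 mm. A picture is of the moment at which its call begins. camera_model takes no time and is no camera call.
- ctrl.close_job(): hands the job in; it is judged then, once.
Trained networks look in the newest picture that a camera, given by its name, has taken for a name from the list of things; names that differ only in an ending like _2 or _b are one class to them, and where a whole thing is asked for, a point or a joint stands for the part that bears it (a point fixed in the world has none). Each returns a list of dicts, best first, with "confidence" (0 to 1); they miss things now and then, are a little off and sometimes report something else, mostly with a low value. They report only what shows in the picture. A call takes as long as a camera call. They do not tell look-alikes from the thing itself.
- ctrl.look_for(camera, name): "pixel" ([column, row] in pixels, amid what is visible of it).
- ctrl.outline_of(camera, name): "region" (480x640 bool, what is visible of it) and "pixel" ([column, row] in pixels, amid what is visible of it).
- ctrl.spot_point(camera, name): "pixel" ([column, row] in pixels: a listed point, or the origin of a listed thing).
The state is a dict: "time_s": time; "joint_pos": joint angles; "qd": joint speeds; "joint_torque": joint torques, N m; "eef_pos": TCP position; "orientation": TCP orientation; "force": force on the tool from outside, world axes, zero at the start; "moment": the same for the moment, N m; "finger_gap": finger opening in m; "grasp_force": force on a finger pad.
Only numpy, scipy, OpenCV 4.12 (cv2) and the standard library are available. Lean on these libraries where they do the work, as an engineer would, in place of code of your own. Each camera call takes 0.05 s, during which the arm holds its last target. There are 200 camera calls.

TASK

The orange-capped sample canister lies on the grey mat and is wanted on the yellow line for labelling. Roll it there by pushing its side, never lifting it, so that it comes to rest lying lengthwise on the line without overrunning it. Leave the blue-capped canister where it is.

Things in the scene. Friction and masses are not known exactly. Their poses are not given: they have to be found in the camera images.
- canister_orange: Loose white canister with orange ribbed cap and bands: a smooth cylinder lying on its side, 40 mm diameter, 100 mm long, 120 g. Origin at its centre, on its axis, 20 mm over the mat's top; x along its axis to the cap; y, z turn as it rolls. Starts at one end of the mat, within 6 degrees of parallel to the line. Pushed at up to 5 cm/s it stops within a few mm of where the pusher stops.
- canister_blue: The same canister with a blue cap and blue bands; lies end to end with the orange one (free gap about 20 to 40 mm), in either order. To be left alone. Same origin and axes.
- line: Straight yellow line across the mat, 246 mm long, 10 mm wide, flat (nothing to catch on), fixed. Origin at its middle, at the mat's top; x along the line, y square to it towards the canisters, which start 130 to 230 mm from it.
- mat: Grey rubber mat fixed on the bench, 260 x 360 mm, 3 mm thick. Origin at the centre of its underside; x across its width (260 mm), y along its length (360 mm). Nothing else stands on it.
Mind the look-alikes: they are no part of the job. What is shaped like the canister_orange but red is not meant.

How it is judged:
On the way:
1. the orange-capped canister has rolled through at least a quarter turn (angle between canister_orange's own z axis and vertical above 1.4 rad), for 0.02 s.
At the end, for the whole second after the job is handed in: The orange-capped canister lies at rest on the mat with its centre within 15 mm of the yellow line's centreline (and within 95 mm of its middle, measured along it) and its axis within 12 degrees of the line; the blue-capped canister is within 15 mm of where it started (y of canister_orange in the frame of line between -0.015 and 0.015 m and x of canister_orange in the frame of line between -0.095 and 0.095 m and angle between the x axis of canister_orange and the x axis of line, either way round below 0.21 rad and z of canister_orange in the frame of line between 0.016 and 0.024 m and linear speed of canister_orange below 0.01 m/s and distance of canister_blue from where it was at the start of the episode below 0.015 m); the robot touches nothing.
It fails at once if the orange-capped canister runs past the line, its centre more than 25 mm beyond the line's centreline (y of canister_orange in the frame of line below -0.025 m).
It fails at once if the orange-capped canister is lifted more than 10 mm (z of canister_orange in the frame of line above 0.03 m).
It fails at once if the blue-capped canister is moved more than 15 mm (distance of canister_blue from where it was at the start of the episode above 0.015 m).
It also fails if it takes over 40 s, if anything falls off the work surface, if the arm or the gripper's body presses on something with over 40 N, if the wrist force passes 120 N, or if a joint passes its speed limit or range.

## Working session

There is one attempt and no reset: what is moved stays moved. The work goes in short steps, Python scripts to look and compute and a tool call to move; the robot and the scene stay as the last step left them, time stands still between calls to the robot, and variables do not carry over. Pictures are saved under pics/ and viewed, at most 10 in all, crops included, and the job is handed in when it is done.

Besides the shell and the picture viewer there is one more tool, called after "Call:" as a command line: name --pt "numbers of a row" for each row, then --argument value for the rest. step_arm: Moves the arm, as the interface text tells. Its arguments: {"type":"object","properties":{"commands":{"type":"array"},"grip_force":{"type":"number"}},"required":["commands"]}

```bash
mkdir -p pics
cat > h.py <<'E'
import numpy as np, cv2
from station import ctrl
def world(cam,px,z):
    m=ctrl.camera_model(cam);K=np.array(m["K"]);R=np.array(m["R"]);t=np.array(m["t"])
    u=cv2.undistortPoints(np.array(px,float).reshape(-1,1,2),K,np.array(m["distortion"]))[:,0]
    d=np.c_[u,np.ones(len(u))]@R; c=-R.T@t
    return c+d*((z-c[2])/d[:,2])[:,None]
E
python3 - <<'E'
from h import *
for c in("top","scene"):
    cv2.imwrite(f"pics/{c}0.png",ctrl.get_image(c))
    for n in("canister_orange","canister_blue","line","mat"):
        for r in ctrl.outline_of(c,n)[:4]:
            p=r["pixel"]; mask=r["region"]; ys,xs=np.nonzero(mask)
            z=.023 if "can" in n else .003
            w=world(c,np.c_[xs,ys],z); ce,sz,a=cv2.minAreaRect(w[:,:2].astype(np.float32)*1000)
            print(c,n,round(r["confidence"],2),np.round(p),np.round(ce),np.round(sz),round(a,1),len(xs))
s=ctrl.state();print(s["time_s"],s["eef_pos"],s["orientation"],s["finger_gap"])
E
```

```text
top canister_orange 0.83 [197. 280.] [458. 254.] [100.  41.] 0.6 1281
top canister_orange 0.56 [433. 255.] [ 504. -159.] [ 39. 106.] 3.3 1262
top canister_blue 0.8 [208. 208.] [586. 236.] [ 43. 104.] 85.5 1324
top line 0.72 [303. 258.] [506.  69.] [ 13. 246.] 84.9 832
top mat 0.56 [276. 256.] [512. 125.] [362. 262.] 85.3 25578
scene canister_orange 0.82 [273. 302.] [463. 253.] [ 58. 148.] 89.2 1372
scene canister_orange 0.76 [396. 229.] [ 500. -157.] [ 65. 174.] 6.0 711
scene canister_blue 0.78 [228. 272.] [595. 233.] [ 53. 153.] 83.3 939
scene line 0.68 [324. 267.] [508.  67.] [ 12. 239.] 85.9 261
scene mat 0.64 [306. 277.] [513. 125.] [366. 268.] 85.1 11301
0.5 [ 0.23228674 -0.58020734  0.4046763 ] [ 9.81928228e-01  1.89253676e-01 -1.29398778e-05 -2.83361104e-05] 0.08548408694497811
```

View pics/top0.png

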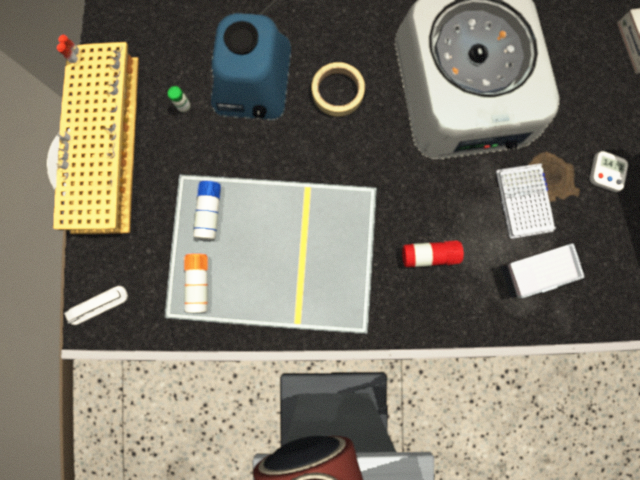

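View pics/scene0.png

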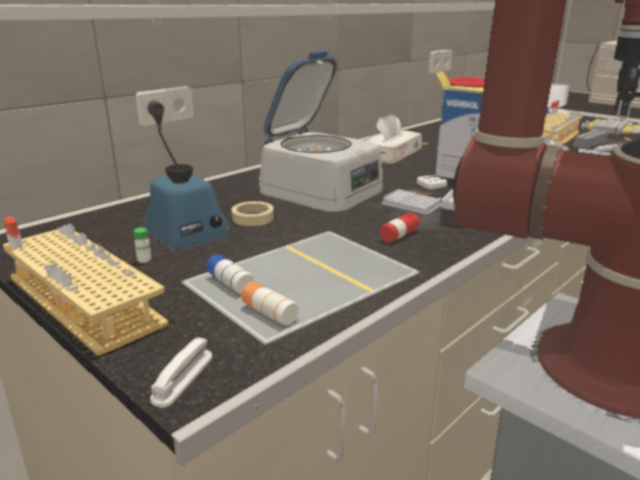

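Top picture: the orange-capped canister is at (197,280) on the mat, the blue-capped one at (208,208), and a red look-alike at (433,255), off the mat. The target is (197,280), because it has the orange cap, is white, lies on the mat and sits end to end with the blue one. The line is at x≈303. I'll confirm with a crop while starting the approach: twist about -63° so the tool's y axis lies along the line.

```bash
python3 -c "
import cv2
i=cv2.imread('pics/top0.png')[165:340,150:390]
cv2.imwrite('pics/crop.png',cv2.resize(i,None,fx=3,fy=3,interpolation=cv2.INTER_CUBIC))"
```

```text
(no output)
```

View pics/crop.png

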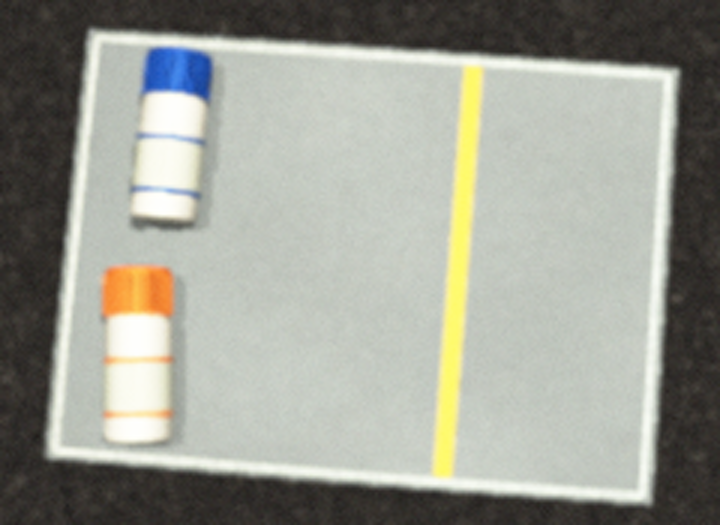

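Call:
step_arm --pt "0 0 0 -10.5 0.6" --pt "0 0 0 -10.5 0.6" --pt "0 0 0 -10.5 0.6" --pt "0 0 0 -10.5 0.6" --pt "0 0 0 -10.5 0.6" --pt "0 0 0 -10.5 0.6" --pt "0 5 0 0 0.6" --pt "0 5 0 0 0.6"

```text
time_s: 1.5
eef_pos: [0.3325, -0.5895, 0.4051]
orientation: [0.739, 0.674, -0.0, 0.0]
force: [-0.8, 0.2, 0.0]
finger_gap: 0.0512
grasp_force: 0.0
```

The crop shows the orange cap and bands on the canister at top-image (197,280), with a free gap of about 28 mm to the blue one. This is the right canister.

Call:
step_arm --pt "5.5 0.6 0 0 0.6" --pt "5.5 0.6 0 0 0.6" --pt "5.5 0.6 0 0 0.6" --pt "5.5 0.6 0 0 0.6" --pt "5.5 0.6 0 0 0.6" --pt "5.5 0.6 0 0 0.6" --pt "5.5 0.6 0 0 0.6" --pt "5.5 0.5 0 0 0.6"

```text
time_s: 2.5
eef_pos: [0.4184, -0.1536, 0.405]
orientation: [0.738, 0.674, 0.0, 0.001]
force: [-0.1, -0.1, -0.6]
finger_gap: 0.0513
grasp_force: 0.0
```

Call:
step_arm --pt "5.5 0 0 0 0.6" --pt "5.5 0 0 0 0.6" --pt "5.5 0 0 0 0.6" --pt "5.5 0 0 0 0.6" --pt "5.5 0 0 0 0.6" --pt "5.5 0 0 0 0.6" --pt "5.5 0 0 0 0.6" --pt "5.5 0 0 0 0.6"

```text
time_s: 3.5
eef_pos: [0.458, 0.2849, 0.405]
orientation: [0.738, 0.675, 0.0, 0.0]
force: [1.0, -0.5, 0.0]
finger_gap: 0.0511
grasp_force: 0.0
```

Call:
step_arm --pt "2 0.3 0 0 0.6" --pt "0 0 4 0 0.6" --pt "0 0 4 0 0.6" --pt "0 0 4 0 0.6" --pt "0 0 3 0 0.6" --pt "0 0 0 0 0.6"

```text
time_s: 4.25
eef_pos: [0.462, 0.3013, 0.2518]
orientation: [0.739, 0.674, -0.003, -0.001]
force: [0.6, -0.7, 0.3]
finger_gap: 0.0513
grasp_force: 0.0
```

Run:
```python
from h import *
print(ctrl.state()["eef_pos"])
a=ctrl.get_image("top")[150:350,60:320];b=ctrl.get_image("scene")[150:350,150:410]
cv2.imwrite("pics/c1.png",cv2.resize(np.vstack([a,b]),None,fx=1.5,fy=1.5))
```

```text
[0.46203146 0.30133778 0.25176618]
```

View pics/c1.png

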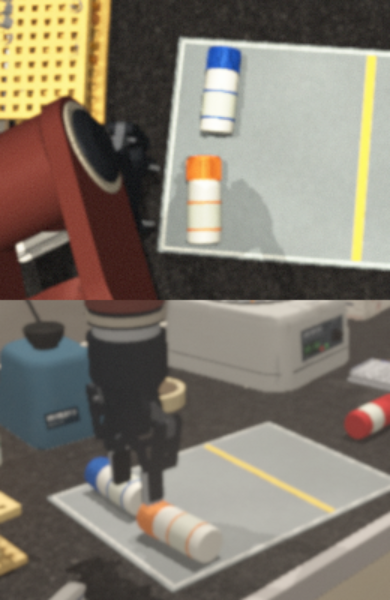

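The top view shows the gripper behind (left of) the orange canister. The scene view shows both fingertips over the area behind it. Descending.

Call:
step_arm --pt "0.5 0 1.5 0 0.6" --pt "0 0 1.5 0 0.6" --pt "0 0 1.5 0 0.6" --pt "0 0 1.5 0 0.6" --pt "0 0 0.7 0 0.6" --pt "0 0 0.2 0 0.6" --pt "0 0 0 0 0.6"

```text
time_s: 5.22
eef_pos: [0.4636, 0.3076, 0.1859]
orientation: [0.738, 0.674, 0.0, 0.0]
force: [-0.2, -0.3, -0.7]
finger_gap: 0.0514
grasp_force: 0.0
```

Run:
```python
from h import *
s=ctrl.state();print(s["eef_pos"],s["force"])
a=ctrl.get_image("top")[150:350,60:320];b=ctrl.get_image("scene")[150:350,150:410]
cv2.imwrite("pics/c2.png",cv2.resize(np.vstack([a,b]),None,fx=1.5,fy=1.5))
```

```text
[0.46360105 0.30762972 0.18594214] [-0.23336839 -0.34021737 -0.68622039]
```

View pics/c2.png

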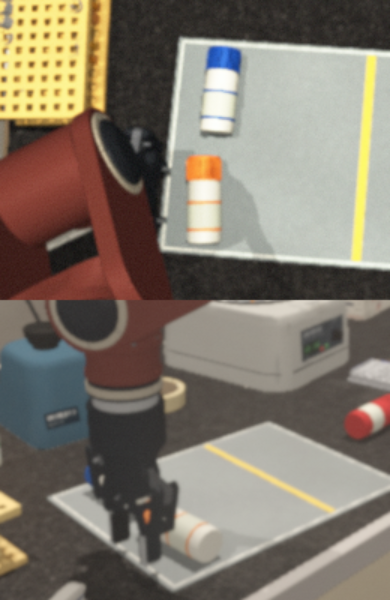

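Both fingers are down behind the canister, touching nothing. Pushing at under 5 cm/s.

Call:
step_arm --pt "-0.4 0 0.4 0 0.6" --pt "-0.4 0 0 0 0.6" --pt "-0.4 0 0 0 0.6" --pt "-0.4 0 0 0 0.6" --pt "-0.4 0 0 0 0.6" --pt "-0.4 0 0 0 0.6" --pt "-0.4 0 0 0 0.6" --pt "-0.4 0 0 0 0.6"

```text
time_s: 6.32
eef_pos: [0.4605, 0.2754, 0.1817]
orientation: [0.738, 0.674, 0.0, 0.0]
force: [0.5, -0.2, 0.1]
finger_gap: 0.0509
grasp_force: 0.0
```

Call:
step_arm --pt "-0.5 0 0 0 0.6" --pt "-0.5 0 0 0 0.6" --pt "-0.5 0 0 0 0.6" --pt "-0.5 0 0 0 0.6" --pt "-0.5 0 0 0 0.6" --pt "-0.5 0 0 0 0.6" --pt "-0.5 0 0 0 0.6" --pt "-0.5 0 0 0 0.6"

```text
time_s: 7.32
eef_pos: [0.4569, 0.2355, 0.1817]
orientation: [0.738, 0.674, -0.0, -0.0]
force: [-0.2, -0.7, 0.6]
finger_gap: 0.0514
grasp_force: 0.0
```

```bash
cat > m.py <<'E'
from h import *
import sys
s=ctrl.state();print(s["time_s"],s["eef_pos"],s["force"])
L=np.array([506,69.]);n=np.array([.089,.996]);x=np.array([.996,-.089])
print("tcp y",n@(s["eef_pos"][:2]*1000-L))
ims=[]
for c in("top","scene"):
    im=ctrl.get_image(c);ims.append(im)
    for nm in("canister_orange","canister_blue"):
        for r in ctrl.outline_of(c,nm)[:3]:
            ys,xs=np.nonzero(r["region"]);w=world(c,np.c_[xs,ys],.023)[:,:2]*1000
            ce,sz,a=cv2.minAreaRect(w.astype(np.float32));d=np.array(ce)-L
            print(c,nm,round(r["confidence"],2),"line x,y",np.round([x@d,n@d],1),np.round(sz),round(a,1))
cv2.imwrite(sys.argv[1],cv2.resize(np.vstack([ims[0][150:350,150:410],ims[1][170:350,180:440]]),None,fx=1.5,fy=1.5))
E
python3 m.py pics/c3.png
```

```text
7.325 [0.45686124 0.23549893 0.18170132] [-0.2295895  -0.65969822  0.63070873]
tcp y 161.459582647762
top canister_orange 0.62 line x,y [-59.  127.2] [104.  44.] 0.6
top canister_orange 0.62 line x,y [  17.9 -230. ] [ 43. 111.] 4.4
top canister_blue 0.79 line x,y [ 64.8 174.2] [ 43. 103.] 85.2
scene canister_orange 0.73 line x,y [-59.4 122.7] [138.  63.] 1.1
scene canister_orange 0.59 line x,y [  15.5 -223.7] [ 61. 165.] 4.1
scene canister_blue 0.73 line x,y [ 69.1 171.9] [ 56. 161.] 84.3
```

View pics/c3.png

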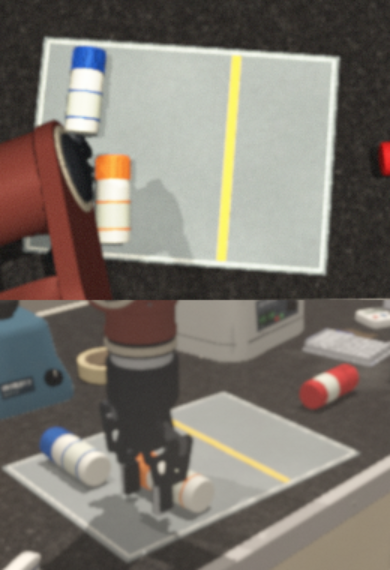

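The canister is rolling: it is now at y≈127 mm from the line, the angle is unchanged and blue is unmoved. Continuing.

Call:
step_arm --pt "-0.5 0 0 0 0.6" --pt "-0.5 0 0 0 0.6" --pt "-0.5 0 0 0 0.6" --pt "-0.5 0 0 0 0.6" --pt "-0.5 0 0 0 0.6" --pt "-0.5 0 0 0 0.6" --pt "-0.5 0 0 0 0.6" --pt "-0.5 0 0 0 0.6"

```text
time_s: 8.62
eef_pos: [0.4533, 0.1957, 0.1817]
orientation: [0.738, 0.674, -0.0, -0.0]
force: [0.1, 0.5, -0.2]
finger_gap: 0.0511
grasp_force: 0.0
```

Call:
step_arm --pt "-0.5 0 0 0 0.6" --pt "-0.5 0 0 0 0.6" --pt "-0.5 0 0 0 0.6" --pt "-0.5 0 0 0 0.6" --pt "-0.5 0 0 0 0.6" --pt "-0.5 0 0 0 0.6" --pt "-0.5 0 0 0 0.6" --pt "-0.5 0 0 0 0.6"

```text
time_s: 9.62
eef_pos: [0.4497, 0.1558, 0.1817]
orientation: [0.738, 0.674, 0.0, -0.0]
force: [0.6, -0.7, 0.3]
finger_gap: 0.0519
grasp_force: 0.0
```

```bash
python3 m.py pics/c4.png
```

```text
9.625 [0.44965181 0.15584013 0.18171867] [ 0.59239379 -0.6840169   0.33799065]
tcp y 81.47777970845686
top canister_orange 0.92 line x,y [  18.3 -227.8] [ 40. 107.] 3.5
top canister_orange 0.91 line x,y [-52.2  42.2] [ 23. 100.] 89.9
top canister_blue 0.64 line x,y [ 65.1 173.4] [ 42. 103.] 85.6
scene canister_orange 0.63 line x,y [-29.6  81.2] [346. 253.] 85.3
scene canister_orange 0.6 line x,y [  15.  -224.4] [ 66. 168.] 3.5
scene canister_orange 0.56 line x,y [-51.4  43.5] [137.  65.] 0.6
```

Call:
step_arm --pt "-0.5 0 0 0 0.6" --pt "-0.5 0 0 0 0.6" --pt "-0.5 0 0 0 0.6" --pt "-0.5 0 0 0 0.6" --pt "-0.5 0 0 0 0.6" --pt "-0.5 0 0 0 0.6" --pt "-0.4 0 0 0 0.6" --pt "-0.3 0 0 0 0.6"

```text
time_s: 10.92
eef_pos: [0.4463, 0.119, 0.1817]
orientation: [0.738, 0.674, 0.0, -0.0]
force: [0.4, 0.2, -0.2]
finger_gap: 0.0514
grasp_force: 0.1
```

Call:
step_arm --pt "-0.2 0 0 0 0.6" --pt "0 0 0 0 0.6" --pt "1.5 0 0 0 0.6" --pt "4 0 0 0 0.6" --pt "5 0 0 0 0.6" --pt "0 0 0 0 0.6"

```text
time_s: 11.68
eef_pos: [0.4557, 0.2252, 0.1822]
orientation: [0.737, 0.676, 0.001, 0.0]
force: [0.3, -1.3, -0.7]
finger_gap: 0.0516
grasp_force: 0.0
```

```bash
python3 m.py pics/c5.png
```

```text
11.675 [0.45574875 0.22515394 0.18215558] [ 0.25203319 -1.30900459 -0.72151525]
tcp y 151.0569605846699
top canister_orange 0.74 line x,y [  18.4 -227.8] [ 40. 107.] 3.3
top canister_orange 0.55 line x,y [-49.6  10.3] [ 38. 100.] 89.6
top canister_blue 0.86 line x,y [ 66.1 174.2] [ 44. 104.] 86.4
top canister_blue 0.27 line x,y [-0.7 53.1] [353. 257.] 85.4
scene canister_orange 0.91 line x,y [  15.5 -223.6] [ 65. 170.] 4.1
scene canister_orange 0.55 line x,y [-44.7   9.1] [ 70. 146.] 88.9
scene canister_orange 0.43 line x,y [ 70.1 171.7] [ 58. 159.] 83.7
scene canister_blue 0.62 line x,y [ 68.7 171.5] [ 56. 156.] 85.4
scene canister_blue 0.35 line x,y [-45.2   8.9] [ 70. 147.] 88.2
```

View pics/c5.png

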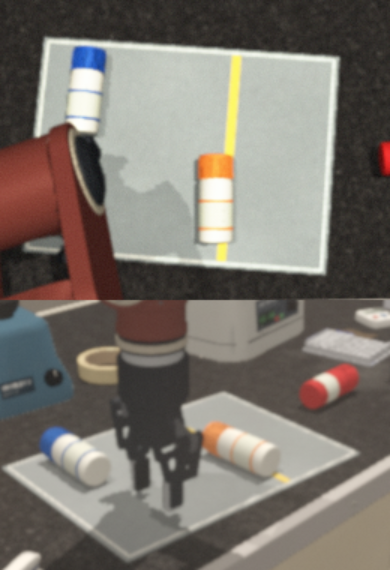

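The canister lies on the line with its centre about 10 mm short and about 5.5° off; blue is unmoved. One more gentle push of about 8 mm will centre it.

Call:
step_arm --pt "-3.5 0 0 0 0.6" --pt "-3.5 0 0 0 0.6" --pt "-2 0 0 0 0.6" --pt "-0.6 0 0 0 0.6" --pt "-0.3 0 0 0 0.6" --pt "-0.3 0 0 0 0.6" --pt "-0.3 0 0 0 0.6" --pt "-0.3 0 0 0 0.6"

```text
time_s: 12.98
eef_pos: [0.4459, 0.1145, 0.1817]
orientation: [0.738, 0.675, 0.0, -0.0]
force: [-1.0, 0.6, 0.5]
finger_gap: 0.0508
grasp_force: 0.0
```

Call:
step_arm --pt "-0.3 0 0 0 0.6" --pt "-0.3 0 0 0 0.6" --pt "-0.2 0 0 0 0.6" --pt "0 0 0 0 0.6"

```text
time_s: 13.48
eef_pos: [0.4452, 0.1062, 0.1817]
orientation: [0.738, 0.674, -0.0, -0.0]
force: [0.6, 0.4, -0.3]
finger_gap: 0.0508
grasp_force: 0.0
```

```bash
python3 m.py pics/c6.png
```

```text
13.475 [0.44515893 0.10622247 0.18170188] [ 0.64614974  0.41741082 -0.33143514]
tcp y 31.658725339114277
top canister_orange 0.75 line x,y [  18.2 -228.6] [ 39. 105.] 3.5
top canister_blue 0.74 line x,y [ 65.  173.9] [ 44. 103.] 86.3
scene canister_orange 0.94 line x,y [-50.3  -3.8] [ 69. 136.] 87.8
scene canister_orange 0.76 line x,y [  14.9 -222.9] [ 60. 165.] 6.6
scene canister_blue 0.7 line x,y [-27.3  25.5] [ 15. 235.] 84.8
scene canister_blue 0.56 line x,y [ 69.7 172.1] [ 55. 154.] 84.5
```

Near the centre now. Retreating and checking.

Call:
step_arm --pt "1.5 0 0 0 0.6" --pt "4 0 0 0 0.6" --pt "5 0 0 0 0.6" --pt "0 0 -5 0 0.6" --pt "0 0 -5 0 0.6" --pt "3 0 -5 0 0.6" --pt "0 0 0 0 0.6" --pt "0 0 0 0 0.6"

```text
time_s: 14.78
eef_pos: [0.457, 0.2414, 0.3312]
orientation: [0.738, 0.675, -0.0, -0.0]
force: [-0.7, -0.2, -0.5]
finger_gap: 0.0512
grasp_force: 0.0
```

```bash
python3 m.py pics/c7.png
```

```text
14.775 [0.4569705  0.24138553 0.33121655] [-0.69233891 -0.19882412 -0.48738451]
tcp y 167.33235809257263
top canister_orange 0.96 line x,y [  17.5 -228.1] [ 41. 107.] 3.9
top canister_orange 0.73 line x,y [-48.7  -1.7] [ 38. 100.] 89.5
top canister_blue 0.68 line x,y [ 65.6 173.4] [ 42. 102.] 85.6
scene canister_orange 0.93 line x,y [-43.4  -2.4] [ 71. 147.] 88.1
scene canister_orange 0.78 line x,y [  15.3 -225.1] [ 63. 172.] 6.0
scene canister_blue 0.67 line x,y [ 69.5 172.3] [ 56. 157.] 85.2
```

View pics/c7.png

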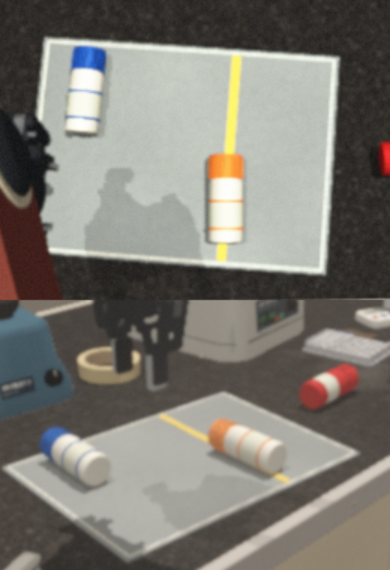

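The canister rests on the line at y≈-2 mm, x≈-49 mm and about 5° off. Blue is unmoved and the arm is clear.

```bash
python3 -c "
from station import ctrl
print(ctrl.close_job())"
```

```text
the job is handed in; nothing more can be done
None
```

I handed the job in with the orange-capped canister at rest on the yellow line: its centre is about 2 mm past the centreline and 49 mm from the line's middle, its axis is about 5° off, blue is unmoved and the arm is clear; the quarter-turn roll was not measured directly, and no verdict came back.

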